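# Setting block back to its own bay

### The job

Put the middle-sized setting block, the steel block with two dimples that lies on the bench, back into its own bay in the sloping rack, the bay whose label has two dimples. Set it down fully home in there without dropping it and let go, then swing the rack's retainer bar across the blocks until it rests in its catch. The long block with three dimples stays where it is on the bench, as it is still in use; leave the short block in its bay, and the grease tin and the spanner where they are.

Things in the scene. Friction and masses are not known exactly. Their poses are not given: they have to be found in the camera images.
- block_mid: Bare steel setting block with two dark dimples in its top, 62 mm long, 26 mm wide, 44 mm high, 0.25 kg, lying on the bench to the left or the right of the rack, dimples up. Its origin is the centre of its underside; x along its length, y across its 26 mm width, z up towards the dimpled face. 
- block_long: Bare steel setting block with three dimples, 80 x 26 x 44 mm, lying on the bench on the other side of the rack; stays there. Its origin is the centre of its underside; x along its length, y across its 26 mm width, z up towards the dimpled face. 
- block_short: Bare steel setting block with one dimple, 44 x 26 x 44 mm, already home in its bay in the rack; stays there. Its origin is the centre of its underside; x along its length, y across its 26 mm width, z up towards the dimpled face. 
- slot_mid (a point): Centre of the floor of the bay with two dimples on its label; inside 66 mm long up the slope, 30 mm wide, walls 12 mm high, 5 mm thick all round. x up the slope, y across to the left, z square out of the sloping face. Own bay of the middle block: seated, its origin is on this point, its x along this x, either end up the slope. The three bays lie 64 mm apart in varying order.
- slot_short (a point): Centre of the floor of the bay with one dimple on its label; inside 48 mm long up the slope, 30 mm wide, walls 12 mm high, 5 mm thick all round. x up the slope, y across to the left, z square out of the sloping face. Holds the short block.
- slot_long (a point): Centre of the floor of the bay with three dimples on its label; inside 84 mm long up the slope, 30 mm wide, walls 12 mm high, 5 mm thick all round. x up the slope, y across to the left, z square out of the sloping face. Empty; it belongs to the long block.
- block_rack: Fixed rack of aluminium and dark steel, 300 mm wide, 140 mm deep. Its face slopes at 35 degrees, low edge to the robot (z 20 mm), high edge at z 110 mm, so parts go in square to it with the tool tilted. Origin on the bench under the face centre, x to the high side, y left. Retainer pivot post 130 mm left of the centre line, C-shaped catch open up the slope 130 mm right.
- retainer (a joint): Angle of the retainer, a flat steel bar 14 x 6 x 270 mm that turns parallel to the face about its left end. 0: closed, across the blocks with its right end in the catch (end stop); grows as it swings up the slope; starts at 1.3 to 1.55, its free end then up to z 0.27 m behind the rack. It passes 4 mm above seated blocks. It stays where left; 1 to 3 N at the knob move it.
- retainer_knob (a point): Point in the middle of the height of the black upright round knob on the retainer bar, 14 mm in diameter, 32 mm high above the bar, standing square to the rack's face, 150 mm from the pivot. The point lies 16 mm above the bar's upper face.
- retainer_pivot (a point): Point on the pivot axis of the retainer bar at the left of the rack, level with the knob point. The closed bar points from here straight across the rack (minus y of the slots); the knob moves on a circle of 150 mm about it, the axis being z of the slots.
- grease_tin: Round grease tin with blue lid, 67 mm across, 58 mm high, on the bench behind on the left; origin in the centre of its underside. Bystander.
- spanner: Combination spanner, 200 x 34 x 9 mm, lying on the bench behind the rack; origin in the centre of its underside. Bystander.
There are look-alikes about, which are no part of the job. What is shaped like the block_mid but pink or purple is not meant.

How it is judged:
On the way, in this order (a step that is already met when the one before it is completed fails the run):
1. the middle block sits fully home in its own bay, let go by the fingers (x of block_mid in the frame of slot_mid between -0.006 and 0.006 m and y of block_mid in the frame of slot_mid between -0.005 and 0.005 m and z of block_mid in the frame of slot_mid below 0.005 m and angle between the z axis of block_mid and the z axis of slot_mid, either way round below 0.1 rad and contact force between the fingers and block_mid below 0.3 N), for 0.2 s.
2. the retainer bar is swung closed into its catch (value of joint retainer below 0.06 rad), for 0.2 s.
At the end, for the whole second after the job is handed in: Middle and short blocks each home in their own bays (6 mm along, 5 mm across, 5 mm in height, 0.1 rad), the middle one at rest; retainer bar closed to within 0.06 rad; long block, grease tin and spanner within 20 mm of where they stood (x of block_mid in the frame of slot_mid between -0.006 and 0.006 m and y of block_mid in the frame of slot_mid between -0.005 and 0.005 m and z of block_mid in the frame of slot_mid below 0.005 m and angle between the z axis of block_mid and the z axis of slot_mid, either way round below 0.1 rad and x of block_short in the frame of slot_short between -0.006 and 0.006 m and y of block_short in the frame of slot_short between -0.005 and 0.005 m and z of block_short in the frame of slot_short below 0.005 m and angle between the z axis of block_short and the z axis of slot_short, either way round below 0.1 rad and linear speed of block_mid below 0.02 m/s and value of joint retainer below 0.06 rad and distance of each of block_long, grease_tin, spanner from where it was at the start of the episode below 0.02 m); the robot touches nothing.
It fails at once if the long block, the grease tin or the spanner is pushed more than 30 mm (distance of any of block_long, grease_tin, spanner from where it was at the start of the episode above 0.03 m).
It fails at once if the short block comes out of its bay (z of block_short in the frame of slot_short above 0.012 m).
It fails at once if the middle block is dropped into the rack (falls faster than 0.45 m/s with no finger on it) (linear speed of block_mid above 0.45 m/s and contact force between the fingers and block_mid below 0.1 N and distance between block_mid and slot_mid below 0.2 m).
It also fails if it takes over 56 s, if anything falls off the work surface, if the arm or the gripper's body presses on something with over 40 N, if the wrist force passes 120 N, or if a joint passes its speed limit or range.

### The arm

A 6-joint arm with a two-finger parallel gripper is mounted at the origin on a cart in front of the work surface, level with it; the furniture and walls round the work are solid. World frame = base frame: x ahead of the robot, y to its left, z up, the work surface at z = 0. Lengths are in m, angles in rad, forces in N, time in s.
With the tool pointing down it reaches from about 0.3 to 0.85 m from the base axis. Payload 5.4 kg.
Tool frame: the origin (TCP) lies on the front face of the gripper's body, between the roots of the fingers; the fingertips stand 73 mm ahead of it and the grasp point (between the pads) lies 54 mm ahead of it; z points along the fingers, y is the line along which they close (so a half turn about z gives the same grasp; the last joint's range is limited). The gripper opens to 85 mm and grips with 20 to 120 N. Pads are 22 mm wide; open, the fingers measure 114 mm over their backs; the gripper's body (76 mm by 85 mm) begins 54 mm behind the grasp point. The pads swing forward as they close: fully open they stand 13 mm farther back than shut.
Start: joints at [-1.455, 0.158, 1.597, -0, 1.386, -0.21], TCP at [0.184, -0.545, 0.304] pointing down, gripper open.
Joint ranges: [-2.91, 2.91], [-0.94, 2.29], [0.18, 2.7], [-1.29, 4.43], [0.17, 2.64], [-3, 3]. Speed limits (rad/s): [2.57, 2.57, 3.14, 3.14, 3.14, 3.14].

### API

Orientations are given as a 3x3 rotation matrix whose columns are the frame's x, y, z axes.
In Python, from cell import manip gives the robot as it stands. The module is installed in compiled form; this text tells all that it offers.
- The arm moves only by the tool send_rows, never from a script. Its argument "increments" is a list of rows, each an object with "fingers": the opening, from 0 (shut) to 1 (fully open); "linear": the shift along the world's x, y, z in mm, a list of three; "turn": the turn about the world's z in rad. A call has 1 to 12 rows; each row shifts and turns the commanded pose from where the row before left it; what a row does not reach is not made up. A row lasts 1/12 s, in which the tool goes at most 41.7 mm and 7.16 degrees, less where a joint would pass 70% of its speed; a pose out of reach is approached as far as the arm can. A call is refused whole if a number of a shift passes 41.7 or a number of a turn 0.125, either way. A call with a gripper value outside its range is refused whole. The fingers move at their own pace and stop on an object; "squeeze" is the grip in N (left out, the last holds). Time passes only in rows, so rows that do not move let the fingers close. It gives the time, the measured TCP pose, the force, the opening and the grip force at its end, in the units of the state.
- manip.read_state(): the state, without advancing time (a new reading comes with each control period).
- manip.capture(name): name is "scene" or "top" or "wrist"; returns a dict with "img" (480x640x3 uint8, red, green, blue), "fx", "fy", "cx", "cy" (pixels), "rvec" (rotation vector, rad) and "tvec" (3), from world to camera coordinates, as OpenCV has them. Camera axes: x right, y down, z forward; pixel columns grow to the right and rows downward; lengths in m; the calibration is good to about 2 mm. The wrist camera is an equidistant fisheye: a pixel r from the principal point sees the ray r / f radians off the axis. A picture is of the moment at which its call begins. There is no depth.
- manip.close_job(): hands the job in; it is judged then, once.
The state is a dict: "t": time; "q": joint angles; "qd": joint speeds; "effort": joint torques, N m; "eef_pos": TCP position; "ee_rot": TCP orientation; "contact_force": force on the tool from outside, world axes, zero at the start; "moment": the same for the moment, N m; "width": finger opening in m; "gripper_force": force on a finger pad.
Only numpy, scipy, OpenCV 4.12 (cv2) and the standard library are available. Lean on these libraries where they do the work, as an engineer would, in place of code of your own. Each camera call takes 0.05 s, during which the arm holds its last target. There are 200 camera calls.

## Working session

There is one attempt and no reset: what is moved stays moved. The work goes in short steps, Python scripts to look and compute and a tool call to move; the robot and the scene stay as the last step left them, time stands still between calls to the robot, and variables do not carry over. Pictures are saved under pics/ and viewed, at most 10 in all, crops included, and the job is handed in when it is done.

Besides the shell and the picture viewer there is one more tool, called after "Emit:" by a JSON object that holds its "name" and its "arguments", one argument or row to a line. send_rows: Moves the arm, as the interface text tells. Its arguments: {"type":"object","properties":{"increments":{"type":"array"},"squeeze":{"type":"number"}},"required":["increments"]}

```bash
mkdir -p pics; cat >h.py <<'E'
import numpy as np,cv2,pickle
from cell import manip
def cap(n,tag):
    c=manip.capture(n); pickle.dump(c,open(f'pics/{tag}.pkl','wb')); cv2.imwrite(f'pics/{tag}.png',c['img'][:,:,::-1]); return c
def load(tag): return pickle.load(open(f'pics/{tag}.pkl','rb'))
def ray(c,u,v,fish=False):
    R=cv2.Rodrigues(np.array(c['rvec'],float))[0]; t=np.array(c['tvec'],float).ravel()
    x=(u-c['cx'])/c['fx']; y=(v-c['cy'])/c['fy']
    if fish:
        r=np.hypot(x,y); d=np.array([x/r*np.sin(r),y/r*np.sin(r),np.cos(r)])
    else: d=np.array([x,y,1.])
    return -R.T@t, R.T@d/np.linalg.norm(d)
def onz(c,u,v,z,fish=False):
    o,d=ray(c,u,v,fish); return o+d*(z-o[2])/d[2]
def proj(c,p,fish=False):
    R=cv2.Rodrigues(np.array(c['rvec'],float))[0]; q=R@np.asarray(p,float)+np.array(c['tvec'],float).ravel()
    if fish:
        r=np.hypot(q[0],q[1]); th=np.arctan2(r,q[2]); return np.array([c['cx']+c['fx']*th*q[0]/r,c['cy']+c['fy']*th*q[1]/r])
    return np.array([c['cx']+c['fx']*q[0]/q[2],c['cy']+c['fy']*q[1]/q[2]])
def tri(rays):
    A=0;b=0
    for o,d in rays:
        M=np.eye(3)-np.outer(d,d); A=A+M; b=b+M@o
    return np.linalg.solve(A,b)
E
python3 - <<'E'
from h import *
for n in('scene','top','wrist'):
    c=cap(n,n+'0'); o,d=ray(c,c['cx']+.01,c['cy']); print(n,c['fx'],c['cx'],c['cy'],o.round(3),d.round(3))
s=manip.read_state(); print(s['t'],s['eef_pos'],s['ee_rot'],s['width'])
E
```

```text
scene 477.4288690968736 324.17239768189717 237.1666893685973 [-0.459  0.393  0.78 ] [ 0.751 -0.387 -0.535]
top 583.1929129128581 320.5738045337385 236.85942006131148 [ 0.319 -0.093  1.525] [ 0.116 -0.01  -0.993]
wrist 371.64829954431775 318.3549966156454 233.24429681699164 [ 0.252 -0.522  0.372] [-0.262 -0.088 -0.961]
0.15 [ 0.18397062 -0.54437585  0.30311813] [[ 9.47400028e-01  3.20051812e-01 -1.55631160e-04]
 [ 3.20051669e-01 -9.47398864e-01  1.52395277e-03]
 [ 3.40299062e-04 -1.49360291e-03 -9.99998827e-01]] 0.08559038478792061
```

View pics/top0.png

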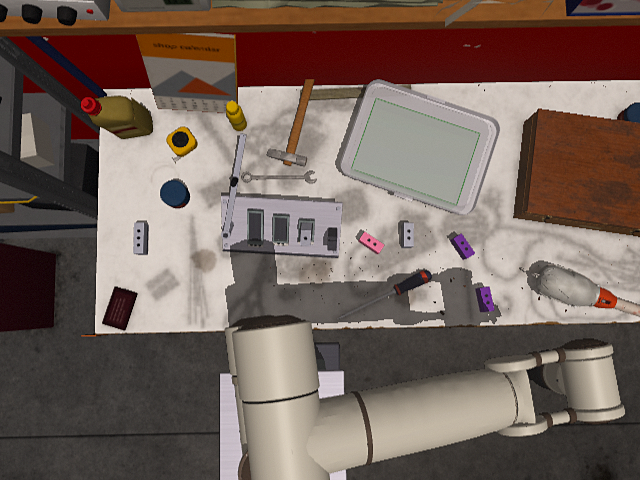

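View pics/scene0.png

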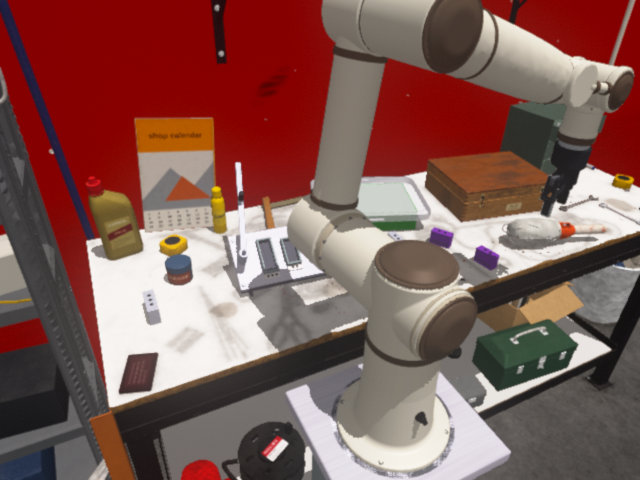

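The top view shows the rack spanning about (222,195) to (341,257), with the bays at u≈255, 281 and 306. The steel block at (407,234) looks like block_mid, the long block is at (140,237), and the retainer knob is near (234,182). I'll zoom in to confirm.

```bash
python3 - <<'E'
from h import *
c=load('top0')
im=cv2.resize(c['img'][125:265,215:435,::-1],None,fx=3.6,fy=3.6,interpolation=cv2.INTER_CUBIC); cv2.imwrite('pics/top0c.png',im)
# mid block mask: grey brighter region around
g=c['img'][215:255,395:420].astype(int); hsv=cv2.cvtColor(c['img'],cv2.COLOR_RGB2HSV)[215:255,395:420]
print(g.sum(2)[::1]//3)
E
```

```text
[[185 181 173 164 152 153 153 158 159 152 152 148 146 142 144 147 149 148
  152 149 146 143 140 143 146]
 [182 177 171 158 151 150 157 161 158 152 147 144 141 140 141 142 144 143
  146 143 145 138 136 137 139]
 [183 178 169 162 148 157 162 158 153 143 142 140 141 142 142 144 140 140
  140 141 146 139 135 135 137]
 [185 178 169 161 152 158 162 158 152 142 140 144 143 142 142 143 140 139
  138 142 145 143 137 136 134]
 [187 179 167 163 157 162 166 161 158 150 147 154 155 147 145 144 141 141
  141 143 144 144 140 139 136]
 [182 177 169 167 165 111 108 106 101  99  97 102  97 156 150 145 140 142
  144 144 145 147 145 142 141]
 [175 175 171 174 117  64  64  64  61  58  56  54  53  95 146 144 141 142
  143 146 142 143 145 141 139]
 [170 167 171 116  72  70  74  72  62 122 107 101 101  91 131 126 124 125
  132 144 137 139 137 139 140]
 [165 161 171  72  67  70  76  69  57 176 161 155 157 156 159 155 152 149
  159 141 140 139 141 144 139]
 [164 160 168  70  66  70  71  63  55 186 168 166 170 167 170 169 165 165
  174 138 138 142 148 144 141]
 [157 154 164  71  68  69  62  62  54 183 166 162 
[... 2400 characters left out ...]
31 129 130 135 135 136 131 130 145 158
  152 147 147 149 150 152 152]
 [152 150 150 147 148 149 150 148 153 152 156 159 163 156 148 150 152 152
  151 149 147 145 147 148 151]
 [153 150 148 149 149 148 148 141 145 147 154 157 156 152 141 142 142 145
  147 146 146 145 148 152 153]
 [150 149 147 147 148 143 141 137 138 145 152 155 154 145 137 137 138 142
  146 145 144 148 148 155 151]
 [147 144 145  84 142 145 143 138 141 144 149 149 150 145 137 137 141 143
  146 145 145 153 153 156 155]
 [147 144 143 111 144 146 146 143 141 145 142 144 146 146 140 139 142 143
  144 145 150 157 159 160 158]
 [148 145 142 146 145 145 144 142 144 142 138 137 145 147 142 141 138 142
  144 146 151 160 166 167 169]]
```

View pics/top0c.png

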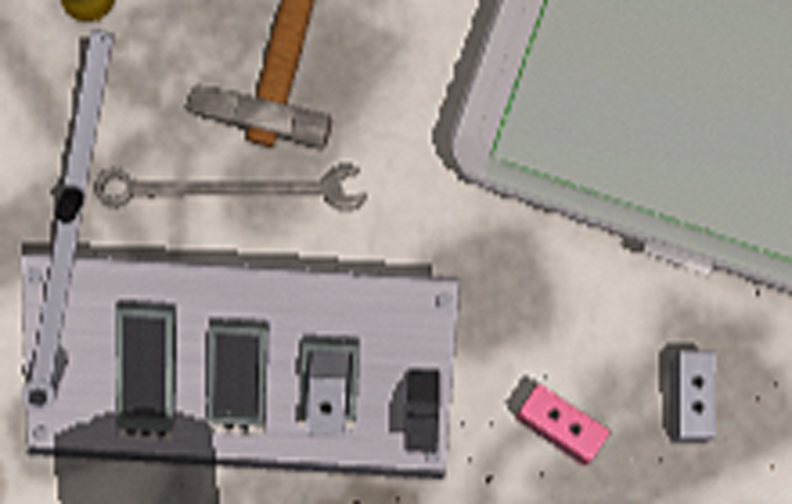

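Confirmed: the block at px (408.4,234) has two dimples. The mid bay is the centre one (crop centre about (238,374)), the short block is in the right bay, the left bay is the empty long one, and the knob is at crop (68,203). Next I'll convert these to positions.

```bash
python3 - <<'E'
from h import *
c=load('top0')
f=lambda x,y:(215+(x+.5)/3.6-.5,125+(y+.5)/3.6-.5)
for n,p in dict(c=(408.4,234),d1=(408.4,230.5),d2=(408.45,237.5),tl=(403.5,221.9),tr=(413.4,222),bl=(403.6,245.6),br=(413.6,245.6)).items(): print('blk',n,onz(c,*p,.044).round(4))
P={}
for n,(x,y,z) in dict(HL=(23,252,.11),HR=(458,280,.11),LR=(443,470,.02),LL=(28,448,.02)).items():
    P[n]=onz(c,*f(x,y),z); print(n,P[n].round(4))
print('w',np.linalg.norm(P['HL']-P['HR']),np.linalg.norm(P['LL']-P['LR']),'d',np.linalg.norm((P['HL']+P['HR']-P['LL']-P['LR'])/2))
C=sum(P.values())/4; v=(P['HL']-P['HR'])+(P['LL']-P['LR']); yaw=np.arctan2(-v[0],v[1]); print('C',C.round(4),'yaw',yaw)
# colour segmentation of bay floors: intersect with sloping plane
s,k=np.sin(np.radians(35)),np.cos(np.radians(35))
X=np.array([np.cos(yaw)*k,np.sin(yaw)*k,s]);Y=np.array([-np.sin(yaw),np.cos(yaw),0]);Z=np.cross(X,Y)
def onplane(u,v,h):
    o,d=ray(c,u,v); o2=C+Z*h; p=o+d*((o2-o)@Z)/(d@Z); q=p-C; return np.r_[q@X,q@Y].round(4)
# outer rim top of mid bay (h .012), crop px
for n,q in dict(mTL=(206,319),mTR=(270,321),mBR=(266,431),mBL=(208,429),lTL=(116,302),lTR=(175,305),lBR=(172,429),lBL=(114,427)).items(): print(n,onplane(*f(*q),.012))
for n,q in dict(iTL=(214,332),iTR=(262,333),iBR=(262,420),iBL=(213,418)).items(): print(n,onplane(*f(*q),.0),onplane(*f(*q),.012))
print('knob top?',onplane(*f(68,203),.012+.07),'pivot',onplane(*f(38,397),.06))
E
```

```text
blk c [ 0.4934 -0.3337  0.044 ]
blk d1 [ 0.5024 -0.3341  0.044 ]
blk d2 [ 0.4844 -0.3335  0.044 ]
blk tl [ 0.525  -0.3224  0.044 ]
blk tr [ 0.5241 -0.3478  0.044 ]
blk bl [ 0.4639 -0.3202  0.044 ]
blk br [ 0.4633 -0.3458  0.044 ]
HL [0.5932 0.1344 0.11  ]
HR [ 0.5674 -0.1623  0.11  ]
LR [ 0.445  -0.1522  0.02  ]
LL [0.4675 0.1457 0.02  ]
w 0.29782275720491713 0.2987470622092802 d 0.15362271805303443
C [ 0.5183 -0.0086  0.065 ] yaw -0.0809629460154678
mTL [0.0403 0.0217]
mTR [ 0.0417 -0.0223]
mBR [-0.0449 -0.0218]
mBL [-0.0461  0.0192]
lTL [0.0492 0.0836]
lTR [0.0496 0.0431]
lBR [-0.0478  0.0447]
lBL [-0.0489  0.0858]
iTL [0.0247 0.0172] [0.0307 0.0161]
iTR [ 0.0261 -0.0162] [ 0.0321 -0.017 ]
iBR [-0.0429 -0.018 ] [-0.0363 -0.0187]
iBL [-0.0436  0.0169] [-0.037   0.0158]
knob top? [0.1509 0.1035] pivot [-0.0021  0.1302]
```

Emit:
{"name": "send_rows", "arguments": {
  "increments": [
    {"fingers": 1, "linear": [31, 21, -12], "turn": -0.119},
    {"fingers": 1, "linear": [31, 21, -12], "turn": -0.119},
    {"fingers": 1, "linear": [31, 21, -12], "turn": -0.118},
    {"fingers": 1, "linear": [31, 21, -12], "turn": 0},
    {"fingers": 1, "linear": [31, 21, -12], "turn": 0},
    {"fingers": 1, "linear": [31, 21, -12], "turn": 0},
    {"fingers": 1, "linear": [31, 21, -12], "turn": 0},
    {"fingers": 1, "linear": [31, 21, -12], "turn": 0},
    {"fingers": 1, "linear": [31, 21, -12], "turn": 0},
    {"fingers": 1, "linear": [31, 21, -12], "turn": 0},
    {"fingers": 1, "linear": [0, 0, 0], "turn": 0}
  ],
  "squeeze": 25
}}

```text
t: 1.07
eef_pos: [0.497, -0.3294, 0.1807]
ee_rot: [[1.0, -0.025, -0.002], [-0.025, -1.0, 0.005], [-0.002, -0.005, -1.0]]
contact_force: [-0.1, -0.3, -0.2]
width: 0.0849
gripper_force: 0.0
```

```bash
python3 - <<'E'
from h import *
s=manip.read_state(); print(s['t'],s['eef_pos'],s['ee_rot'].__str__(),s['contact_force'])
c=cap('wrist','w1'); print([proj(c,[.494,-.334,.044],True)]); t=cap('top','top1')
i=t['img'][120:265,210:350,::-1]; cv2.imwrite('pics/c1.png',np.hstack([cv2.resize(c['img'][:,:,::-1],None,fx=.78,fy=.78),]) )
E
```

```text
1.0667 [ 0.49704531 -0.32938195  0.1806548 ] [[ 0.99969117 -0.02480149 -0.00156746]
 [-0.02479306 -0.99967914  0.00518765]
 [-0.00169561 -0.00514718 -0.99998532]] [-0.07831238 -0.2885388  -0.20504708]
[array([327.74467127, 257.32165275])]
```

View pics/w1.png

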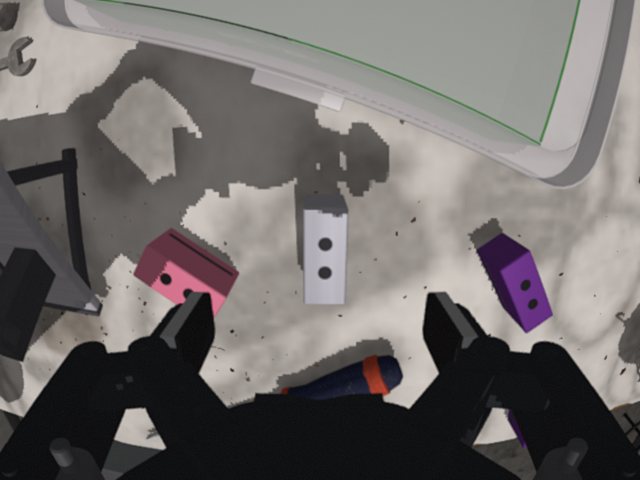

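The wrist view shows the mid block centred between the fingers: dimples at (325,244) and (325,272), against a predicted centre of (327.7,257.3). The pink decoy is close to the left finger, so I'll descend with the fingers partly closed.

Emit:
{"name": "send_rows", "arguments": {
  "increments": [
    {"fingers": 0.6, "linear": [0, 0, 0], "turn": 0},
    {"fingers": 0.6, "linear": [0, 0, -10], "turn": 0},
    {"fingers": 0.6, "linear": [0, 0, -20], "turn": 0},
    {"fingers": 0.6, "linear": [0, 0, -20], "turn": 0},
    {"fingers": 0.6, "linear": [0, 0, -20], "turn": 0},
    {"fingers": 0.6, "linear": [0, 0, -19], "turn": 0},
    {"fingers": 0.6, "linear": [0, 0, 0], "turn": 0},
    {"fingers": 0.6, "linear": [0, 0, 0], "turn": 0}
  ]
}}

```text
t: 1.83
eef_pos: [0.4927, -0.335, 0.094]
ee_rot: [[0.999, -0.032, -0.002], [-0.032, -0.999, 0.002], [-0.002, -0.002, -1.0]]
contact_force: [-0.6, 0.0, -0.6]
width: 0.051
gripper_force: 0.0
```

Emit:
{"name": "send_rows", "arguments": {
  "increments": [
    {"fingers": 0.2, "linear": [0, 0, 0], "turn": 0},
    {"fingers": 0, "linear": [0, 0, 0], "turn": 0},
    {"fingers": 0, "linear": [0, 0, 0], "turn": 0},
    {"fingers": 0, "linear": [0, 0, 0], "turn": 0},
    {"fingers": 0, "linear": [0, 0, 5], "turn": 0},
    {"fingers": 0, "linear": [0, 0, 20], "turn": 0},
    {"fingers": 0, "linear": [0, 0, 30], "turn": 0},
    {"fingers": 0, "linear": [0, 0, 35], "turn": -0.025},
    {"fingers": 0, "linear": [0, 0, 35], "turn": -0.025},
    {"fingers": 0, "linear": [0, 0, 0], "turn": 0}
  ],
  "squeeze": 30
}}

```text
t: 2.67
eef_pos: [0.4967, -0.3374, 0.2285]
ee_rot: [[0.997, -0.081, 0.01], [-0.081, -0.997, -0.01], [0.011, 0.01, -1.0]]
contact_force: [1.2, -1.0, -1.2]
width: 0.0256
gripper_force: 30.4
```

```bash
cat >>h.py <<'E'
yaw=-0.081; C=np.array([.5183,-.0086,.065]); s35,c35=np.sin(np.radians(35)),np.cos(np.radians(35))
HX=np.array([np.cos(yaw),np.sin(yaw),0]); X=HX*c35+np.array([0,0,s35]); Y=np.array([-np.sin(yaw),np.cos(yaw),0]); Z=np.cross(X,Y)
E
python3 - <<'E'
from h import *
s=manip.read_state(); p=np.array(s['eef_pos']); print(s['t'],p,s['width'],s['gripper_force'])
c=cap('wrist','w2')
L=C+Y*.064
hg=.040
def tcp(corner,a): # block centre along grasp; corner slot coords (x,z) ; a pitch
    w=L+X*corner; r=np.array([-.031,hg]); 
    g=np.array([r[0]*np.cos(a)-r[1]*np.sin(a), r[0]*np.sin(a)+r[1]*np.cos(a)])
    return w+HX*g[0]+np.array([0,0,g[1]+.054])
for a in range(0,36,5): print(a,(tcp(.027,np.radians(a))*1e3).round(1))
E
```

```text
2.6667 [ 0.49673988 -0.33742086  0.2285061 ] 0.02559579444743179 30.398324131965637
0 [514.6  55.9 174.5]
5 [511.3  56.2 171.6]
10 [508.2  56.4 168.5]
15 [505.4  56.7 165.1]
20 [502.9  56.9 161.5]
25 [500.7  57.  157.6]
30 [498.8  57.2 153.6]
35 [497.3  57.3 149.5]
```

Emit:
{"name": "send_rows", "arguments": {
  "increments": [
    {"fingers": 0, "linear": [0, 0, 25], "turn": 0},
    {"fingers": 0, "linear": [2, 20, 6], "turn": 0},
    {"fingers": 0, "linear": [2, 39, 0], "turn": 0},
    {"fingers": 0, "linear": [2, 39, 0], "turn": 0},
    {"fingers": 0, "linear": [2, 39, 0], "turn": 0},
    {"fingers": 0, "linear": [2, 39, 0], "turn": 0},
    {"fingers": 0, "linear": [2, 39, 0], "turn": 0},
    {"fingers": 0, "linear": [2, 39, 0], "turn": 0},
    {"fingers": 0, "linear": [2, 39, 0], "turn": 0},
    {"fingers": 0, "linear": [2, 39, 0], "turn": 0},
    {"fingers": 0, "linear": [2, 14, 0], "turn": 0},
    {"fingers": 0, "linear": [0, 0, 0], "turn": 0}
  ]
}}

```text
t: 3.72
eef_pos: [0.5126, 0.0148, 0.2486]
ee_rot: [[0.997, -0.075, -0.004], [-0.075, -0.997, 0.002], [-0.004, -0.002, -1.0]]
contact_force: [0.9, -1.1, -2.9]
width: 0.0254
gripper_force: 30.7
```

```bash
python3 - <<'E'
from h import *
s=manip.read_state(); print(s['t'],s['eef_pos'],s['width'],s['gripper_force'])
c=cap('wrist','w3')
for n,(a,b,h) in dict(mTR=(.038,-.02,.012),mTL=(.038,.02,.012),mBR=(-.038,-.02,.012),lTR=(.047,.044,.012),lTL=(.047,.084,.012)).items(): print(n,proj(c,C+X*a+Y*b+Z*h,True).round(1))
E
```

```text
3.7167 [0.51263724 0.01482286 0.2485898 ] 0.02539802104963211 30.740098357200623
mTR [389.6 194.8]
mTL [324.2 193.9]
mBR [374.6 264.5]
lTR [283.5 183.1]
lTL [217.7 183.8]
```

View pics/w3.png

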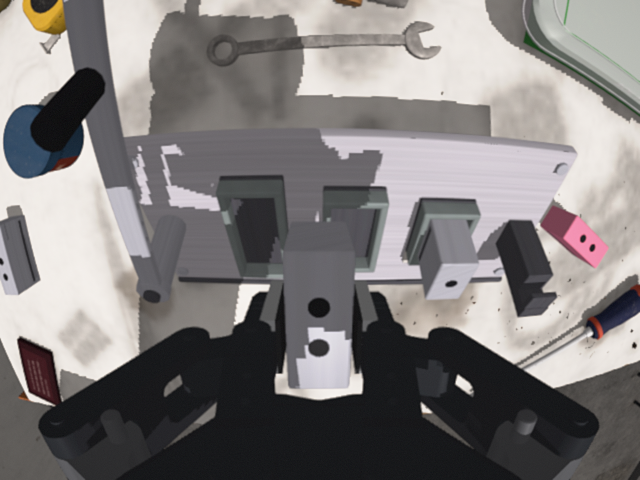

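The wrist view shows the mid bay's top rim corners at (324,187) and (386,187), and the long bay's at (218,177) and (284,177). The across-rack match is good. Along the slope they sit about 6 px off the prediction, so I'll triangulate against the top view.

```bash
python3 - <<'E'
from h import *
t=load('top0'); w=load('w3'); f=lambda x,y:(215+(x+.5)/3.6-.5,125+(y+.5)/3.6-.5)
pts=dict(mTL=((206,319),(324,187)),mTR=((270,321),(386,187)),lTL=((116,302),(218,177)),lTR=((175,305),(284,177)),HR=((458,280),(577,149)),HL=((23,250),(112,138)))
for n,(a,b) in pts.items():
    p=tri([ray(t,*f(*a)),ray(w,*b,True)]); q=p-C
    print(n,p.round(4),'slot',(q@X).round(4),(q@Y).round(4),(q@Z).round(4),'w reproj',proj(w,p,True).round(1),'HR pred' ,)
# pixel residual in wrist expressed in slot x on rim plane
def onp(c,u,v,h,fish):
    o,d=ray(c,u,v,fish); o2=C+Z*h; p=o+d*((o2-o)@Z)/(d@Z); q=p-C; return np.r_[q@X,q@Y].round(4)
for n,(a,b) in pts.items(): h=.012 if n[0]!='H' else 0; print(n,'top',onp(t,*f(*a),h,0),'wrist',onp(w,*b,h,1))
for u,v in((387,267),(479,200),(421,199),(180,277)): print('w',u,v,onp(w,u,v,.012,1),onp(w,u,v,.0,1))
E
```

```text
mTL [0.5473 0.0103 0.092 ] slot 0.0379 0.0212 0.0064 w reproj [322.2 187.6] HR pred
mTR [ 0.5448 -0.0313  0.0866] slot 0.0356 -0.0205 0.0015 w reproj [387.8 185.8] HR pred
lTL [0.5598 0.0732 0.0959] slot 0.0462 0.0849 0.0053 w reproj [218.6 177.3] HR pred
lTR [0.5564 0.0324 0.0975] slot 0.047 0.0439 0.0067 w reproj [284.3 177. ] HR pred
HR [ 0.5681 -0.1625  0.1071] slot 0.075 -0.1494 -0.0012 w reproj [576.9 149.3] HR pred
HL [0.5938 0.1337 0.1144] slot 0.0806 0.1479 0.004 w reproj [112.1 138.1] HR pred
mTL top [0.0403 0.0218] wrist [0.0438 0.0202]
mTR top [ 0.0417 -0.0222] wrist [ 0.0446 -0.0168]
lTL top [0.0492 0.0836] wrist [0.0525 0.0827]
lTR top [0.0496 0.0431] wrist [0.0519 0.0434]
HR top [ 0.0753 -0.1493] wrist [ 0.0761 -0.1481]
HL top [0.0787 0.1487] wrist [0.0778 0.1509]
w 387 267 [-0.0416 -0.0303] [-0.0597 -0.0343]
w 479 200 [ 0.0355 -0.0808] [ 0.0232 -0.0887]
w 421 199 [ 0.0349 -0.0407] [ 0.0225 -0.0456]
w 180 277 [-0.0606  0.1411] [-0.0802  0.15  ]
```

```bash
python3 - <<'E'
from h import *
t=load('top0'); w=load('w3')
a=t['img'][225:250,296:318,1]; print(a)
b=cv2.resize(w['img'][185:310,390:550,::-1],None,fx=5,fy=4.8,interpolation=cv2.INTER_CUBIC)
a2=cv2.resize(t['img'][215:255,270:330,::-1],(800,533),interpolation=cv2.INTER_CUBIC)
cv2.imwrite('pics/b.png',np.vstack([cv2.resize(b,(640,480))[:300*480//480*1],]) if 0 else b[:600,:800])
E
```

```text
[[172  69  60 125  52  68  95  93  92  93  93  91  96  93  96  87  31 118
  101 165 164 164]
 [171  69  69 129  37  87  95  98  93  93  91  92  93  95  97  86  31 115
  109 161 160 158]
 [172  70  73 127  38  99  93  93  94  94  93  90  93  92  97  77  34 117
  108 159 158 157]
 [171  69  77  81  32  98  97  92  91  90  91  90  93  92  97  69  43 116
  106 160 159 157]
 [168 150  94  50  33  97  82  82  78  77  76  84  83  84  90  60  53 118
  105 160 160 156]
 [164 176 103  47  43 152 135 134 129 147 147 145 141 140 152  59  63 116
  131 161 161 159]
 [164 175  99  45  44 161 154 154 153 159 161 157 155 158 170  48  75 113
  133 161 160 158]
 [167 177  96  48  40 157 151 149 150 148 149 151 150 155 164  38  75 112
  125 164 163 162]
 [166 174  99  44  49 158 155 146 150 148 148 150 149 150 160  33  75 112
  126 165 163 162]
 [162 173 114  42  75 154 148 149 150 149 150 148 149 150 187  36  98 110
  122 163 158 159]
 [163 174  96  42  85 157 150 150 154 154 153 152 150 152 195  31 123 126
  155 162 162 160]
 [165 179  95  44  92 152 153 155 132 109 130 156 149 148 186  30 136 132
  1
[... 525 characters left out ...]
3 151 152 155 143 171 171 151
  162 159 158 157]
 [167 169 181 177 170 148 146 146 150 149 153 153 153 150 124 184 188 176
  163 160 162 155]
 [166 166 164 166 176 148 152 149 153 155 150 148 148 148 119 166 147 165
  159 164 160 160]
 [155 156 154 156 150 125 142 147 146 141 147 147 149 155 145 164 153 165
  162 161 163 161]
 [157 156 157 157 152 143 151 151 153 152 150 151 153 157 155 159 157 157
  155 158 159 159]
 [163 166 165 164 165 163 166 161 161 160 159 162 158 158 161 161 158 159
  157 159 158 158]
 [163 161 164 162 163 162 164 160 161 163 160 163 162 163 163 161 162 160
  161 163 163 161]
 [161 161 161 161 162 164 164 163 165 165 163 161 162 161 162 161 163 163
  160 160 160 160]]
```

View pics/b.png

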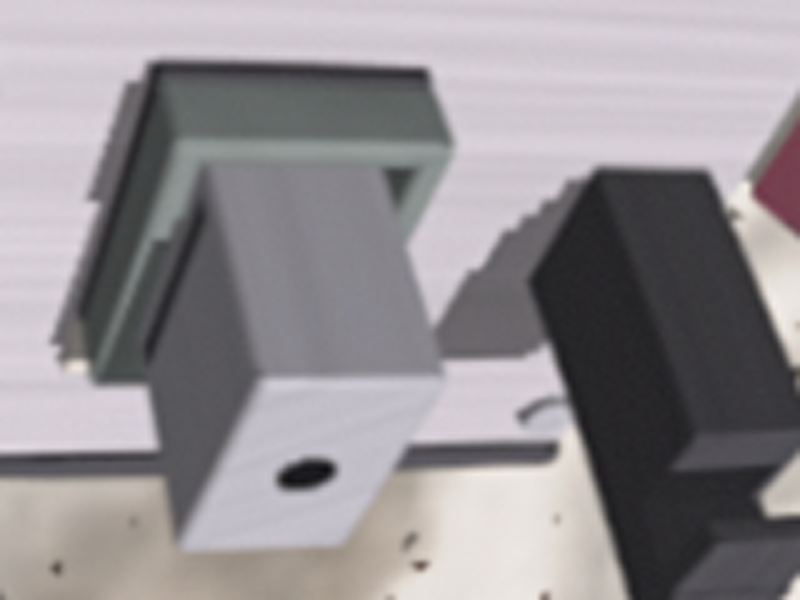

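The crop shows that the upper edge I had picked is the outer base of the rim, so the apparent offset was a wrong height and not a position error. The short block's top face corners are clear in the crop at (262,376), (440,376), (345,545) and (180,548).

```bash
python3 - <<'E'
from h import *
t=load('top0'); w=load('w3')
def onp(c,u,v,h,fish):
    o,d=ray(c,u,v,fish); o2=C+Z*h; p=o+d*((o2-o)@Z)/(d@Z); q=p-C; return (np.r_[q@X,q@Y]*1e3).round(1)
g=lambda x,y:(390+(x+.5)/5-.5,185+(y+.5)/4.8-.5)
print('base outer far h=0: exp x38 / 47', [onp(w,*p,0,1) for p in((324,187),(386,187),(218,177),(284,177))])
print('short block top h44, exp x +-22-2', [onp(w,*g(*p),.044,1) for p in((262,376),(440,376),(345,545),(180,548),(307,474))])
print('short rim outer far h12 exp 29', [onp(w,*g(*p),.012,1) for p in((178,140),(455,148))],'base',[onp(w,*g(*p),0,1) for p in((148,64),(428,70))])
# top view: short block top: cols 300.5..310.5 rows 229.5..245
print('top short', [onp(t,*p,.044,0) for p in((305.5,229.4),(305.5,244.9),(300.5,237),(310.6,237),(305.1,237.8))])
p=tri([ray(t,305.1,237.8),ray(w,*g(307,474),True)])-C; print('dimple tri',p@X,p@Y,p@Z)
E
```

```text
base outer far h=0: exp x38 / 47 [array([32.2, 20. ]), array([ 32.9, -19.9]), array([41.5, 87.2]), array([40.8, 44.9])]
short block top h44, exp x +-22-2 [array([ 10.8, -54.5]), array([ 10.1, -79.8]), array([-36.7, -81.8]), array([-35.9, -55.2]), array([-14.7, -68.6])]
short rim outer far h12 exp 29 [array([ 21.1, -46.6]), array([ 20.4, -87.3])] base [array([ 23.5, -44.1]), array([ 23.9, -85.4])]
top short [array([ 17.6, -64.1]), array([-25.7, -65.8]), array([ -4.3, -52.6]), array([ -2.7, -77.5]), array([ -5.8, -64. ])]
dimple tri -0.002384552095911581 -0.06379385757683066 0.05096482277614591
```

```bash
cat >>h.py <<'E'
C=C+.006*Z
def tcp(y,x,z,a,bx=.0,hg=.040):
    """TCP for block origin at slot coords (x,y,z) pitch a; bx: block centre ahead of grasp"""
    r=np.array([-bx,hg]); g=np.array([r[0]*np.cos(a)-r[1]*np.sin(a), r[0]*np.sin(a)+r[1]*np.cos(a)])
    return C+X*x+Y*y+Z*z+HX*g[0]+np.array([0,0,g[1]+.054])
E
python3 - <<'E'
from h import *
w=load('w3'); s=manip.read_state(); p=np.array(s['eef_pos']); print(p,s['contact_force'])
for q in((319,307),(318,347)): print('dimple rel tool',((onz(w,*q,p[2]-.050,True)-p)*1e3).round(1))
c=.027; bx=.001
for a in range(0,36,5):
    a=np.radians(a); w_=C+X*c+Y*.064; r=np.array([-.031-bx,.040]); g=np.array([r[0]*np.cos(a)-r[1]*np.sin(a), r[0]*np.sin(a)+r[1]*np.cos(a)])
    print(((w_+HX*g[0]+[0,0,g[1]+.054])*1e3).round(1))
E
```

```text
[0.51286728 0.01286715 0.24883561] [-0.03671806 -1.58466997 -3.59380837]
dimple rel tool [  9.1   1.3 -50. ]
dimple rel tool [ -8.1   3.  -50. ]
[510.2  56.3 179.4]
[506.8  56.5 176.5]
[503.8  56.8 173.2]
[501.   57.  169.8]
[498.5  57.2 166. ]
[496.3  57.4 162.1]
[494.5  57.5 158. ]
[493.1  57.7 153.8]
```

Emit:
{"name": "send_rows", "arguments": {
  "increments": [
    {"fingers": 0, "linear": [-1, 15, 0], "turn": 0},
    {"fingers": 0, "linear": [-1, 15, 0], "turn": 0},
    {"fingers": 0, "linear": [-1, 14, -5], "turn": -0.003},
    {"fingers": 0, "linear": [0, 0, -15], "turn": -0.003},
    {"fingers": 0, "linear": [0, 0, -20], "turn": 0},
    {"fingers": 0, "linear": [0, 0, -15], "turn": 0},
    {"fingers": 0, "linear": [0, 0, -5], "turn": 0},
    {"fingers": 0, "linear": [0, 0, 0], "turn": 0},
    {"fingers": 0, "linear": [0, 0, 0], "turn": 0}
  ]
}}

```text
t: 4.52
eef_pos: [0.5103, 0.055, 0.1901]
ee_rot: [[0.996, -0.087, -0.003], [-0.087, -0.996, 0.001], [-0.003, -0.001, -1.0]]
contact_force: [-0.3, 4.5, -3.8]
width: 0.0255
gripper_force: 30.8
```

Emit:
{"name": "send_rows", "arguments": {
  "increments": [
    {"fingers": 0, "linear": [0, 0, -3], "turn": 0},
    {"fingers": 0, "linear": [0, 0, -2], "turn": 0},
    {"fingers": 0, "linear": [0, 0, -2], "turn": 0},
    {"fingers": 0, "linear": [0, 0, 0], "turn": 0}
  ],
  "squeeze": 20
}}

```text
t: 4.85
eef_pos: [0.5119, 0.0551, 0.1846]
ee_rot: [[0.996, -0.086, 0.003], [-0.086, -0.996, -0.001], [0.003, 0.0, -1.0]]
contact_force: [1.6, 2.9, -3.9]
width: 0.0253
gripper_force: 31.1
```

Emit:
{"name": "send_rows", "arguments": {
  "increments": [
    {"fingers": 0, "linear": [0, 0, -2], "turn": 0},
    {"fingers": 0, "linear": [0, 0, -2], "turn": 0},
    {"fingers": 0, "linear": [0, 0, 0], "turn": 0}
  ],
  "squeeze": 20
}}

```text
t: 5.1
eef_pos: [0.5119, 0.0551, 0.1827]
ee_rot: [[0.996, -0.086, 0.002], [-0.086, -0.996, -0.001], [0.002, 0.001, -1.0]]
contact_force: [-8.0, 2.9, 14.0]
width: 0.0253
gripper_force: 33.5
```

```bash
python3 - <<'E'
from h import *
s=manip.read_state(); print(s['eef_pos'],s['contact_force'],s['moment'],s['gripper_force'])
w=cap('wrist','w4'); cv2.imwrite('pics/w4c.png',w['img'][120:420,100:540,::-1])
E
```

```text
[0.51190106 0.05508729 0.18271801] [-7.97176246  2.89265957 14.03390761] [0.49642893 0.95174754 0.10167567] 33.50138962268829
```

View pics/w4c.png

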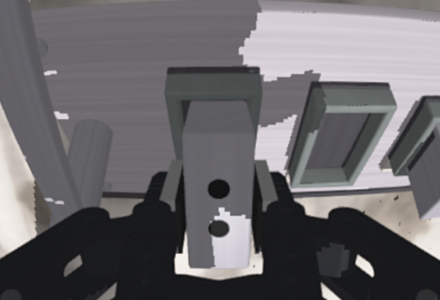

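Emit:
{"name": "send_rows", "arguments": {
  "increments": [
    {"fingers": 0, "linear": [-1.7, 0.1, -1.5], "turn": 0},
    {"fingers": 0, "linear": [-1.7, 0.1, -1.5], "turn": 0},
    {"fingers": 0, "linear": [-1.5, 0.1, -1.7], "turn": 0},
    {"fingers": 0, "linear": [-1.5, 0.1, -1.7], "turn": 0},
    {"fingers": 0, "linear": [0, 0, 0], "turn": 0}
  ]
}}

```text
t: 5.57
eef_pos: [0.5061, 0.0555, 0.1762]
ee_rot: [[0.996, -0.086, 0.004], [-0.086, -0.996, -0.001], [0.004, 0.0, -1.0]]
contact_force: [-3.3, 4.0, 10.5]
width: 0.0254
gripper_force: 34.6
```

Emit:
{"name": "send_rows", "arguments": {
  "increments": [
    {"fingers": 0, "linear": [-1.4, 0.1, -1.7], "turn": 0},
    {"fingers": 0, "linear": [-1.4, 0.1, -1.7], "turn": 0},
    {"fingers": 0, "linear": [-1.3, 0.1, -1.9], "turn": 0},
    {"fingers": 0, "linear": [-1.2, 0.1, -1.9], "turn": 0},
    {"fingers": 0, "linear": [-1.1, 0.1, -2], "turn": 0},
    {"fingers": 0, "linear": [-1.1, 0.1, -2], "turn": 0},
    {"fingers": 0, "linear": [-0.9, 0.1, -2], "turn": 0},
    {"fingers": 0, "linear": [-0.9, 0.1, -2], "turn": 0},
    {"fingers": 0, "linear": [0, 0, 0], "turn": 0}
  ]
}}

```text
t: 6.32
eef_pos: [0.4968, 0.0563, 0.1604]
ee_rot: [[0.996, -0.086, 0.004], [-0.086, -0.996, -0.001], [0.004, 0.0, -1.0]]
contact_force: [-1.9, 2.9, 6.8]
width: 0.0251
gripper_force: 37.8
```

```bash
python3 - <<'E'
from h import *
s=manip.read_state(); print(s['eef_pos'],s['contact_force'],s['moment'],s['gripper_force'])
w=cap('wrist','w5'); cv2.imwrite('pics/w5c.png',w['img'][120:420,100:540,::-1])
E
```

```text
[0.49679351 0.05631555 0.16038163] [-1.86487262  2.90213028  6.81175619] [ 0.55772586 -0.00948039  0.05491458] 37.8287672996521
```

View pics/w5c.png

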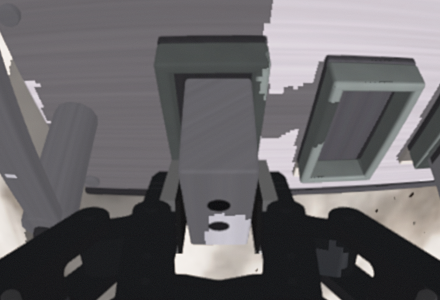

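Emit:
{"name": "send_rows", "arguments": {
  "increments": [
    {"fingers": 0, "linear": [-0.7, 0.1, -2], "turn": 0},
    {"fingers": 0, "linear": [-0.7, 0.1, -2], "turn": 0},
    {"fingers": 0, "linear": [0, 0, 0], "turn": 0}
  ]
}}

```text
t: 6.62
eef_pos: [0.4959, 0.0564, 0.1579]
ee_rot: [[0.996, -0.086, 0.004], [-0.086, -0.996, -0.001], [0.005, 0.001, -1.0]]
contact_force: [-5.3, 3.8, 17.1]
width: 0.025
gripper_force: 40.1
```

Emit:
{"name": "send_rows", "arguments": {
  "increments": [
    {"fingers": 0, "linear": [-0.4, 0, -1.5], "turn": 0},
    {"fingers": 0, "linear": [0, 0, 0], "turn": 0}
  ]
}}

```text
t: 6.78
eef_pos: [0.4959, 0.0565, 0.1579]
ee_rot: [[0.996, -0.086, 0.005], [-0.086, -0.996, -0.001], [0.005, 0.001, -1.0]]
contact_force: [-11.5, 3.4, 28.6]
width: 0.0251
gripper_force: 41.4
```

```bash
python3 - <<'E'
from h import *
C=C+.0017*Z
w=load('w5'); t=load('top0'); s=manip.read_state(); p=np.array(s['eef_pos'])
q=p-[0,0,.054]-C; print('grasp slot',q@X,q@Y,q@Z,'block tilt chk', s['ee_rot'][2])
def onp(c,u,v,h,fish):
    o,d=ray(c,u,v,fish); o2=C+Z*h; P=o+d*((o2-o)@Z)/(d@Z); r=P-C; return (np.r_[r@X,r@Y]*1e3).round(1)
f=lambda x,y:(215+(x+.5)/3.6-.5,125+(y+.5)/3.6-.5)
print('w5 mid base far',[onp(w,100+a,120+b,0,1) for a,b in((326,56),(425,60))],'long',[onp(w,100+a,120+b,0,1) for a,b in((157,38),(271,37))])
print('w5 mid rim far h12',[onp(w,100+a,120+b,.012,1) for a,b in((329,87),(424,87))])
print('top mid',[onp(t,*f(*a),0,0) for a in((206,319),(270,321))],'long',[onp(t,*f(*a),0,0) for a in((116,302),(175,305))])
w=load('w4');print('w4 mid base far',[onp(w,100+a,120+b,0,1) for a,b in((317,83),(397,83))],'long',[onp(w,100+a,120+b,0,1) for a,b in((166,68),(260,68))])
g=cv2.resize(load('w5')['img'][140:320,240:560,::-1],None,fx=2.5,fy=2.5,interpolation=cv2.INTER_CUBIC); cv2.imwrite('pics/w5d.png',g)
E
```

```text
grasp slot -0.0003295098283904454 0.06302957695476684 0.039969763582789745 block tilt chk [ 4.91905665e-03  5.67923946e-04 -9.99987740e-01]
w5 mid base far [array([39.8, 22.2]), array([ 39.7, -21.8])] long [array([48.3, 84.6]), array([48.4, 44.2])]
w5 mid rim far h12 [array([35.4, 22.7]), array([ 36.2, -17.7])]
top mid [array([38.2, 22.2]), array([ 39.5, -22. ])] long [array([47.1, 84.2]), array([47.5, 43.6])]
w4 mid base far [array([39.9, 19.2]), array([ 40.7, -20.7])] long [array([49.1, 84.8]), array([48.8, 45.5])]
```

View pics/w5d.png

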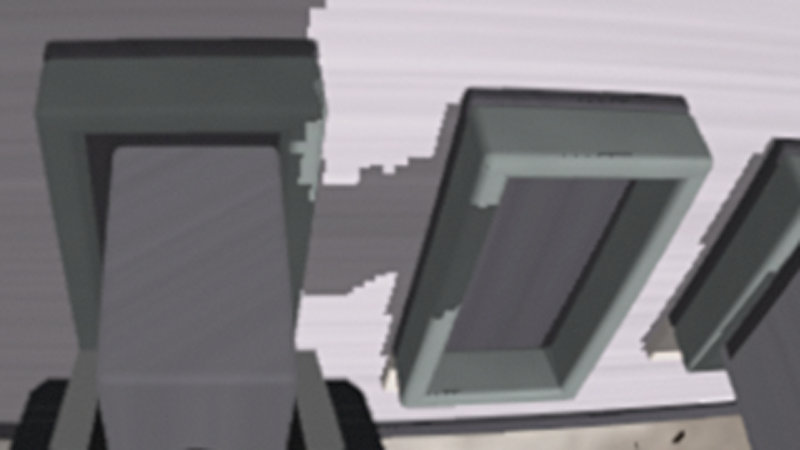

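The crop shows the block lying inside the long bay. The mid bay's top rim corners are clear at (482,155), (712,158), (573,398) and (403,402).

```bash
python3 - <<'E'
from h import *
C=C+.0017*Z
w=load('w5')
def onp(c,u,v,h,fish):
    o,d=ray(c,u,v,fish); o2=C+Z*h; P=o+d*((o2-o)@Z)/(d@Z); r=P-C; return (np.r_[r@X,r@Y]*1e3).round(1)
k=lambda x,y:(240+(x+.5)/2.5-.5,140+(y+.5)/2.5-.5)
print('mid outer rim',[onp(w,*k(*a),.012,1) for a in((482,155),(712,158),(573,398),(403,402))])
print('mid inner rim',[onp(w,*k(*a),.012,1) for a in((508,178),(692,180))])
print('floor near',[onp(w,*k(*a),0,1) for a in((445,350),(548,347))])
print('base far',[onp(w,*k(*a),0,1) for a in((468,90),(686,100),(48,44),(316,42))],'long rim',[onp(w,*k(*a),.012,1) for a in((38,112),(325,108))])
E
```

```text
mid outer rim [array([38.2, 22. ]), array([ 38.6, -16.9]), array([-35.8, -17.5]), array([-34.3,  21. ])]
mid inner rim [array([33.4, 16.7]), array([ 33.4, -15.3])]
floor near [array([-33.7,  10.3]), array([-33.9, -13.6])]
base far [array([39.9, 21.9]), array([ 39.6, -16.4]), array([48.6, 83.9]), array([48.6, 46. ])] long rim [array([46.6, 84.1]), array([47. , 45.8])]
```

Emit:
{"name": "send_rows", "arguments": {
  "increments": [
    {"fingers": 0, "linear": [-1.5, 0.1, 4], "turn": 0},
    {"fingers": 0, "linear": [-4, 0.4, 8], "turn": 0},
    {"fingers": 0, "linear": [-6, 0.5, 9], "turn": 0},
    {"fingers": 0, "linear": [-7, 0.5, 10], "turn": 0},
    {"fingers": 0, "linear": [-4, 0.4, 9], "turn": 0.002},
    {"fingers": 0, "linear": [0, 0, 0], "turn": 0.002},
    {"fingers": 0, "linear": [0, 0, 0], "turn": 0}
  ]
}}

```text
t: 7.37
eef_pos: [0.4711, 0.0583, 0.1931]
ee_rot: [[0.997, -0.082, 0.001], [-0.082, -0.997, -0.001], [0.001, 0.001, -1.0]]
contact_force: [-0.7, -0.3, -3.4]
width: 0.0256
gripper_force: 37.3
```

```bash
python3 - <<'E'
from h import *
s=manip.read_state(); p=np.array(s['eef_pos']); print(p,s['contact_force'],s['width'])
T=np.array([.4915,-.0054,.1583]); print('to hover',((T+Z*.04-p)*1e3).round(1),'Z',Z)
w=cap('wrist','w6'); cv2.imwrite('pics/w6c.png',w['img'][120:420,100:540,::-1])
E
```

```text
[0.47112225 0.05827436 0.19312727] [-0.72848823 -0.25036127 -3.4115146 ] 0.025579743291816177
to hover [ -2.5 -61.8  -2.1] Z [-0.57169585  0.0464089   0.81915204]
```

Emit:
{"name": "send_rows", "arguments": {
  "increments": [
    {"fingers": 0, "linear": [-0.5, -10, 0], "turn": 0},
    {"fingers": 0, "linear": [-0.5, -16, -0.5], "turn": 0},
    {"fingers": 0, "linear": [-0.5, -16, -0.5], "turn": 0},
    {"fingers": 0, "linear": [-0.5, -12, -0.5], "turn": 0},
    {"fingers": 0, "linear": [-0.5, -7.8, -0.6], "turn": 0},
    {"fingers": 0, "linear": [0, 0, 0], "turn": 0},
    {"fingers": 0, "linear": [0, 0, 0], "turn": 0},
    {"fingers": 0, "linear": [0, 0, 0], "turn": 0}
  ]
}}

```text
t: 8.08
eef_pos: [0.4684, -0.003, 0.1905]
ee_rot: [[0.997, -0.082, -0.0], [-0.082, -0.997, 0.0], [-0.001, -0.0, -1.0]]
contact_force: [0.4, 0.2, -3.8]
width: 0.0253
gripper_force: 37.2
```

```bash
python3 - <<'E'
from h import *
s=manip.read_state(); p=np.array(s['eef_pos']); print(p,s['contact_force'],s['ee_rot'][1])
T=np.array([.4915,-.0054,.1583]); e=T+Z*.04-p; print('to hover',(e*1e3).round(1),'slot',(e@X*1e3).round(1),(e@Y*1e3).round(1))
w=cap('wrist','w6'); cv2.imwrite('pics/w6c.png',cv2.resize(w['img'][120:380,180:500,::-1],None,fx=2.3,fy=2.3,interpolation=cv2.INTER_CUBIC))
E
```

```text
[ 0.46840931 -0.00296622  0.19045325] [ 0.44858872  0.19343568 -3.75263101] [-8.21040353e-02 -9.96623666e-01  4.41680281e-04]
to hover [ 0.2 -0.6  0.6] slot 0.6 -0.6
```

View pics/w6c.png

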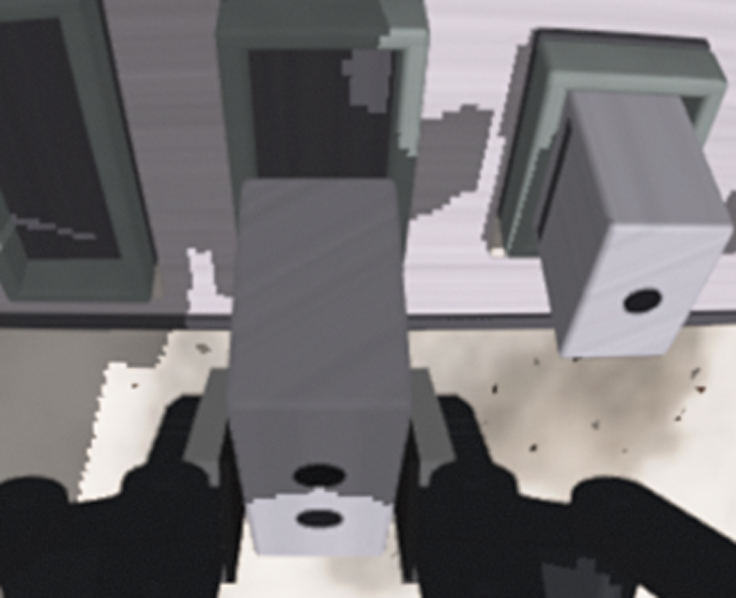

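The wrist view shows the tilted block lined up with the mid bay: block bottom edge at 241–395 and bay inner edges at 247–390, both in crop pixels. I'll lower it square to the face.

Emit:
{"name": "send_rows", "arguments": {
  "increments": [
    {"fingers": 0, "linear": [3.5, -0.5, -5], "turn": 0},
    {"fingers": 0, "linear": [3.5, -0.5, -5], "turn": 0},
    {"fingers": 0, "linear": [3.5, -0.5, -5], "turn": 0},
    {"fingers": 0, "linear": [3.5, -0.5, -5], "turn": 0},
    {"fingers": 0, "linear": [1.1, 0, -1.6], "turn": 0},
    {"fingers": 0, "linear": [1.1, 0, -1.6], "turn": 0},
    {"fingers": 0, "linear": [1.1, 0, -1.6], "turn": 0},
    {"fingers": 0, "linear": [0, 0, 0], "turn": 0},
    {"fingers": 0, "linear": [0, 0, 0], "turn": 0}
  ]
}}

```text
t: 8.88
eef_pos: [0.4858, -0.0052, 0.1667]
ee_rot: [[0.997, -0.082, -0.001], [-0.082, -0.997, 0.0], [-0.001, -0.0, -1.0]]
contact_force: [-3.8, 0.4, 3.8]
width: 0.0256
gripper_force: 38.4
```

```bash
python3 - <<'E'
from h import *
s=manip.read_state(); print(s['eef_pos'],np.round(s['contact_force'],2),np.round(s['moment'],3))
cap('wrist','w7')
E
```

```text
[ 0.48575976 -0.00515993  0.16674615] [-3.82  0.42  3.76] [ 0.158  0.923 -0.007]
```

Emit:
{"name": "send_rows", "arguments": {
  "increments": [
    {"fingers": 0, "linear": [-1.8, 0, 2.5], "turn": 0},
    {"fingers": 0, "linear": [-1.8, 0, 2.5], "turn": 0},
    {"fingers": 0, "linear": [0, 0, 0], "turn": 0}
  ]
}}

```text
t: 9.18
eef_pos: [0.4822, -0.0053, 0.1713]
ee_rot: [[0.997, -0.082, 0.001], [-0.082, -0.997, -0.0], [0.001, 0.0, -1.0]]
contact_force: [1.6, -0.3, -2.3]
width: 0.0252
gripper_force: 37.3
```

```bash
python3 - <<'E'
from h import *
s=manip.read_state(); print(s['eef_pos'],np.round(s['contact_force'],2),np.round(s['moment'],3))
E
```

```text
[ 0.48223394 -0.00527945  0.17127138] [ 1.65 -0.29 -2.3 ] [ 0.009 -0.003  0.065]
```

Emit:
{"name": "send_rows", "arguments": {
  "increments": [
    {"fingers": 0, "linear": [2, -0.2, 1.4], "turn": 0},
    {"fingers": 0, "linear": [0, 0, 0], "turn": 0},
    {"fingers": 0, "linear": [1.2, -0.1, -1.7], "turn": 0},
    {"fingers": 0, "linear": [1.2, -0.1, -1.7], "turn": 0},
    {"fingers": 0, "linear": [1.2, -0.1, -1.7], "turn": 0},
    {"fingers": 0, "linear": [1.2, -0.1, -1.7], "turn": 0},
    {"fingers": 0, "linear": [0, 0, 0], "turn": 0},
    {"fingers": 0, "linear": [0, 0, 0], "turn": 0}
  ]
}}

```text
t: 9.85
eef_pos: [0.4889, -0.0058, 0.1652]
ee_rot: [[0.997, -0.082, -0.001], [-0.082, -0.997, 0.0], [-0.001, -0.0, -1.0]]
contact_force: [0.8, 0.8, -2.9]
width: 0.0256
gripper_force: 37.3
```

```bash
python3 - <<'E'
from h import *
s=manip.read_state(); p=np.array(s['eef_pos']); print(p,np.round(s['contact_force'],2),np.round(s['moment'],3))
e=p-np.array([.4915,-.0054,.1583]); print('rel seat slot',(e@X*1e3).round(1),(e@Y*1e3).round(1),(e@Z*1e3).round(1))
E
```

```text
[ 0.48891845 -0.00582182  0.16520523] [ 0.77  0.78 -2.9 ] [ 0.014  0.063 -0.026]
rel seat slot 1.9 -0.6 7.1
```

Emit:
{"name": "send_rows", "arguments": {
  "increments": [
    {"fingers": 0, "linear": [1, -0.1, -1.4], "turn": 0},
    {"fingers": 0, "linear": [1, -0.1, -1.4], "turn": 0},
    {"fingers": 0, "linear": [1, -0.1, -1.4], "turn": 0},
    {"fingers": 0, "linear": [0.6, 0, -0.8], "turn": 0},
    {"fingers": 0, "linear": [0, 0, 0], "turn": 0},
    {"fingers": 0, "linear": [0, 0, 0], "turn": 0}
  ]
}}

```text
t: 10.35
eef_pos: [0.4926, -0.0061, 0.1604]
ee_rot: [[0.997, -0.082, -0.0], [-0.082, -0.997, 0.0], [-0.0, -0.0, -1.0]]
contact_force: [0.2, 0.1, -3.8]
width: 0.0257
gripper_force: 37.3
```

```bash
python3 - <<'E'
from h import *
s=manip.read_state(); p=np.array(s['eef_pos']); print(p,np.round(s['contact_force'],2),np.round(s['moment'],3))
e=p-np.array([.4915,-.0054,.1583]); print('rel seat slot',(e@X*1e3).round(1),(e@Y*1e3).round(1),(e@Z*1e3).round(1))
E
```

```text
[ 0.49259808 -0.00611732  0.16041238] [ 0.19  0.12 -3.82] [-0.047 -0.027  0.031]
rel seat slot 2.2 -0.6 1.1
```

Free all the way down to 1 mm above the floor. Next I'll press lightly, then release.

Emit:
{"name": "send_rows", "arguments": {
  "increments": [
    {"fingers": 0, "linear": [0.6, 0, -0.9], "turn": 0},
    {"fingers": 0, "linear": [0.6, 0, -0.9], "turn": 0},
    {"fingers": 0, "linear": [0.3, 0, -0.5], "turn": 0},
    {"fingers": 0, "linear": [0, 0, 0], "turn": 0},
    {"fingers": 0, "linear": [0, 0, 0], "turn": 0}
  ]
}}

```text
t: 10.77
eef_pos: [0.4932, -0.0061, 0.1593]
ee_rot: [[0.997, -0.082, -0.004], [-0.082, -0.997, -0.0], [-0.004, 0.0, -1.0]]
contact_force: [-12.2, -0.1, 11.3]
width: 0.0259
gripper_force: 39.6
```

```bash
python3 - <<'E'
from h import *
s=manip.read_state(); p=np.array(s['eef_pos']); print(p,np.round(s['contact_force'],2),np.round(s['moment'],3))
e=p-np.array([.4915,-.0054,.1583]); print('rel seat slot',(e@X*1e3).round(1),(e@Y*1e3).round(1),(e@Z*1e3).round(1))
E
```

```text
[ 0.493166   -0.00610007  0.15929905] [-12.24  -0.12  11.31] [ 0.036  1.422 -0.027]
rel seat slot 2.0 -0.6 -0.2
```

Emit:
{"name": "send_rows", "arguments": {
  "increments": [
    {"fingers": 0.32, "linear": [0, 0, 0], "turn": 0},
    {"fingers": 0.4, "linear": [0, 0, 0], "turn": 0},
    {"fingers": 0.45, "linear": [0, 0, 0], "turn": 0},
    {"fingers": 0.45, "linear": [0, 0, 0], "turn": 0},
    {"fingers": 0.45, "linear": [0, 0, 0], "turn": 0}
  ]
}}

```text
t: 11.18
eef_pos: [0.4943, -0.0062, 0.1583]
ee_rot: [[0.997, -0.082, 0.001], [-0.082, -0.997, -0.0], [0.001, 0.0, -1.0]]
contact_force: [-0.5, 0.7, 0.3]
width: 0.0383
gripper_force: 0.0
```

Emit:
{"name": "send_rows", "arguments": {
  "increments": [
    {"fingers": 0.45, "linear": [-1, 0, 6], "turn": 0},
    {"fingers": 0.45, "linear": [-3, 0, 12], "turn": 0},
    {"fingers": 0.45, "linear": [-6, 0, 25], "turn": 0},
    {"fingers": 0.45, "linear": [-5, 0, 35], "turn": 0},
    {"fingers": 0.45, "linear": [0, 0, 35], "turn": 0},
    {"fingers": 0.45, "linear": [0, 0, 0], "turn": 0},
    {"fingers": 0.45, "linear": [0, 0, 0], "turn": 0},
    {"fingers": 0.45, "linear": [0, 0, 0], "turn": 0}
  ]
}}

```text
t: 11.85
eef_pos: [0.4789, -0.0061, 0.271]
ee_rot: [[0.997, -0.082, -0.0], [-0.082, -0.997, 0.0], [-0.0, -0.0, -1.0]]
contact_force: [-1.0, 0.2, -0.1]
width: 0.0388
gripper_force: 0.0
```

```bash
cat >>h.py <<'E'
C=C+.0017*Z
def onp(c,u,v,h,fish=True):
    o,d=ray(c,u,v,fish); o2=C+Z*h; P=o+d*((o2-o)@Z)/(d@Z); r=P-C; return (np.r_[r@X,r@Y]*1e3).round(1)
E
python3 - <<'E'
from h import *
s=manip.read_state(); print(s['eef_pos'],np.round(s['contact_force'],1),s['width'])
w=cap('wrist','w8'); t=cap('top','top8')
# dimples: dark blobs near predicted block tops
for y,n in((.0009,'mid'),(-.0631,'short')):
    u,v=proj(w,C+Y*y+Z*.044,True); print(n,'pred',u,v)
    g=cv2.cvtColor(w['img'],cv2.COLOR_RGB2GRAY); x0,y0=int(u)-40,int(v)-40; r=g[max(y0,0):y0+80,x0:x0+80]
    k,_,st,ce=cv2.connectedComponentsWithStats((r<35).astype(np.uint8))
    for i in range(1,k):
        if 15<st[i,4]<600: q=ce[i]+[x0,max(y0,0)]; print(st[i,4],q.round(1),onp(w,*q,.044))
# knob in top view: dark
h=cv2.cvtColor(t['img'],cv2.COLOR_RGB2GRAY); r=h[165:200,220:250]; k,_,st,ce=cv2.connectedComponentsWithStats((r<50).astype(np.uint8))
for i in range(1,k):
    if st[i,4]>8: print('dark',st[i],ce[i]+[220,165])
E
```

```text
[ 0.47889521 -0.00607144  0.27102557] [-1.   0.2 -0.1] 0.038812010500627464
mid pred 316.24228729959253 225.02517875303514
48 [316.7 217.9] [7.  0.6]
37 [316.5 235.6] [-11.    0.8]
short pred 412.8290900282385 225.05294580364634
37 [411.8 226.9] [ -1.9 -62.8]
dark [22  8  5  6 12] [243.25 175.25]
dark [10 11  8 11 62] [233.67741935 181.4516129 ]
dark [ 9 26  6  9 20] [231.55 195.55]
```

```bash
python3 - <<'E'
from h import *
t=load('top8'); w=load('w3'); f=lambda x,y:(215+(x+.5)/3.6-.5,125+(y+.5)/3.6-.5)
k=onp(t,233.7,181.5,.070,0); pv=[onp(t,*f(38,397),h,0) for h in(.054,.060,.07)]
print('knob',k,'pivot',pv,'wrist w3 pivot top',onp(w,151,297,.057))
# knob ends in wrist w3: base approx(52,135) top (88,82)
print('wrist knob base h54',onp(w,50,133,.054),'top h86',onp(w,90,80,.086))
print('tri knob',[(lambda p:(p-C)@np.c_[X,Y,Z])(tri([ray(t,233.7,181.5),ray(w,69,108,True)])).round(4)])
r=t['img'][172:192,224:246]; print(cv2.cvtColor(r,cv2.COLOR_RGB2GRAY))
E
```

```text
knob [147.8 103.9] pivot [array([ -1.2, 129.9]), array([  2.1, 128.8]), array([  7.6, 126.9])] wrist w3 pivot top [ -0.9 131.1]
wrist knob base h54 [127.6 135. ] top h86 [162.6  80.5]
tri knob [array([0.148 , 0.1036, 0.0714])]
[[182 179 180 178 174 171 172 180  68  81 157 155 156 152 157 115  56 100
   97 107 128 125]
 [182 180 177 175 170 164 163 172  62 103 155 155 160 161 167  88  60  60
   49  55  69  69]
 [180 176 176 169 162 157 153 104  50 159 162 165 108 105 111  64  59  65
   51  49  36  42]
 [170 164 168 165 158 152 156  59  43 173 175 114  62  61  65  58  63  63
   51  49  44  63]
 [155 155 159 158 155 159 103  58  60 118 103  47  58  70  69  67  69  56
   49  38  62  69]
 [152 148 152 157 157 102  57  63  57  39  18  19  30  52  69  72  69  56
   46  43  66  70]
 [150 149 152 156 167  65  62  69  33   5  13  16   7  17  68  74  67  55
   49  51  67  70]
 [151 150 149 158 175  68  62  59  20  14  16  17  15   6  56  75  69  63
   54  56  61  68]
 [152 149 148 161 115  62  66  32  13  13  17  21  15  10  60  77  69  68
   66  46  53  55]
 [154 152 152 165  64  61  68  17  1
[... 287 characters left out ...]
5  11  43  63  67  97 107 103
   99  99  95  88]
 [148 153 101  60  62  65  46  16  10  13  12  12  67  61  88 121 114 116
  113 113 110 108]
 [144 152  59  60  65  66  62  47  20  18  27  61  67  63 122 129 123 121
  121 120 120 117]
 [144 151  61  58  67  68  64  68  60  61  63  72  55 107 139 133 133 129
  129 128 130 122]
 [141 147  61  62  62  66  65  69  71  74  73  61  64 140 142 140 137 136
  136 134 134 121]
 [142 147  60  58  64  64  61  68  68  71  70  44 106 150 146 144 142 143
  141 143 131 106]
 [146 153  67  59  62  63  63  70  68  71  51  65 147 156 150 149 147 147
  151 141 131  98]
 [155 162  65  60  63  61  66  72  73  64  32 106 165 157 155 151 151 154
  156 141 150  90]]
```

```bash
python3 - <<'E'
from h import *
s=manip.read_state(); p=np.array(s['eef_pos'])
def K(th): return C+X*(.0005+.15*np.sin(th))+Y*(.1305-.15*np.cos(th))+Z*.081+np.array([0,0,.054])
print('cur',p,'grip',K(1.39).round(4),'delta',((K(1.39)-p)*1e3).round(1), s['contact_force'])
th=np.linspace(1.39,-.03,19); P=np.array([K(a) for a in th])
for a,d,q in zip(th[1:],np.diff(P,axis=0)*1e3,P[1:]): print(a.round(2),d.round(1),(q*1e3).round(0))
E
```

```text
cur [ 0.47831792 -0.00594538  0.26968756] grip [0.5968 0.0889 0.2766] delta [118.5  94.8   6.9] [-0.41334689  0.16708565  0.56317927]
1.31 [ -3.  -11.3  -1.5] [594.  78. 275.]
1.23 [ -3.8 -11.   -2. ] [590.  67. 273.]
1.15 [ -4.5 -10.7  -2.5] [586.  56. 271.]
1.07 [ -5.1 -10.2  -3. ] [580.  46. 268.]
1.0 [-5.8 -9.7 -3.5] [575.  36. 264.]
0.92 [-6.4 -9.2 -3.9] [568.  27. 260.]
0.84 [-6.9 -8.6 -4.3] [561.  18. 256.]
0.76 [-7.4 -7.9 -4.7] [554.  10. 251.]
0.68 [-7.9 -7.2 -5.1] [546.   3. 246.]
0.6 [-8.3 -6.4 -5.4] [538.  -3. 241.]
0.52 [-8.7 -5.6 -5.7] [529.  -9. 235.]
0.44 [-9.  -4.8 -6. ] [520. -14. 229.]
0.36 [-9.3 -3.9 -6.2] [511. -18. 223.]
0.29 [-9.5 -3.  -6.4] [501. -21. 216.]
0.21 [-9.6 -2.1 -6.6] [492. -23. 210.]
0.13 [-9.7 -1.2 -6.7] [482. -24. 203.]
0.05 [-9.7 -0.3 -6.8] [472. -24. 196.]
-0.03 [-9.7  0.7 -6.8] [463. -24. 189.]
```

Emit:
{"name": "send_rows", "arguments": {
  "increments": [
    {"fingers": 0.5, "linear": [0, 0, 30], "turn": 0},
    {"fingers": 0.5, "linear": [20, 15, 27], "turn": 0},
    {"fingers": 0.5, "linear": [25, 20, 0], "turn": 0},
    {"fingers": 0.5, "linear": [25, 20, 0], "turn": 0},
    {"fingers": 0.5, "linear": [25, 20, 0], "turn": 0},
    {"fingers": 0.5, "linear": [23.5, 19.8, 0], "turn": 0},
    {"fingers": 0.5, "linear": [0, 0, 0], "turn": 0},
    {"fingers": 0.5, "linear": [0, 0, -10], "turn": 0},
    {"fingers": 0.5, "linear": [0, 0, -15], "turn": 0},
    {"fingers": 0.5, "linear": [0, 0, -10], "turn": 0},
    {"fingers": 0.5, "linear": [0, 0, 0], "turn": 0},
    {"fingers": 0.5, "linear": [0, 0, 0], "turn": 0}
  ]
}}

```text
t: 12.95
eef_pos: [0.5966, 0.0882, 0.2918]
ee_rot: [[0.997, -0.083, -0.003], [-0.083, -0.997, 0.0], [-0.003, 0.0, -1.0]]
contact_force: [0.2, -0.2, 0.6]
width: 0.0429
gripper_force: 0.0
```

```bash
python3 - <<'E'
from h import *
s=manip.read_state(); p=np.array(s['eef_pos']); print(p,s['contact_force'])
w=cap('wrist','w9'); k=C+X*.1481+Y*.1036
print('pred knob base/mid/top px',[proj(w,k+Z*h,True).round(0) for h in(.054,.07,.086)])
g=cv2.cvtColor(w['img'],cv2.COLOR_RGB2GRAY); gg=g[240:400:6,250:390:5]; print(gg)
E
```

```text
[0.59659303 0.08815071 0.29182835] [ 0.19478064 -0.2094951   0.57855069]
pred knob base/mid/top px [array([317., 252.]), array([317., 282.]), array([317., 316.])]
[[125 106 107 107 106 105 105 105 105 106  92  93  93  97  92  92  92 140
  138 139 137 138 139 137 138 137 137 138]
 [122 108 108 107 108 108 107 108 108 108  87  91  57  47  77  93 127 202
  198 199 201 201 202 203 203 203 205 204]
 [122 101 104 102 103 103 102 103 101 104  52  16  16  17  17  14 205 201
  202 201 201 200 201 201 200 200 201 200]
 [119 108  98  95  94 101 100 101 101  98  17  18  17  18  18  18 194 196
  196 196 196 195 194 195 196 196 194 194]
 [122 119 100  99  98  99  99  99 100  89  10  19  15  17  19  16 191 195
  195 196 196 196 196 195 195 196 196 195]
 [122 121 103 104 104 103 103 103 104  89  12  15  16  18  14  17 190 204
  188  44  52  51  50  55  53  51  53  53]
 [121 118 104 104 103 104 104 104 103  92  14  19  18  15  17  16 188 200
  101  98  96  98  97  96  93  92  93  92]
 [ 90  85  84  37 102 101 102 102 117  95  13  15  15  15  19  16 187 199
   85 100  98  98  97  98  79  46  86  86]
 
[... 1522 characters left out ...]
 23  24 118 125 125 127  96  62 173 238 236 238 236 235 233 234 230 228
  226 220 199 185 179 178 177 189  15  22]
 [ 24  24 127 126 126 123 237 235 237 236 237 236 233 232 231 232 231 230
  226 213 181 174 175 174 185 199  44  22]
 [ 22 112 123 124 124 124 237 235 235 234 234 234 231 231 232 233 231 228
  222 199 177 171 173 181 208 183 228  17]
 [ 22  58 124 125 125 124 211 234 233 230 231 233 233 233 232 230 229 223
  203 186 182 176 173 190 215 220 225  25]
 [ 21  21 122 123 122 121 230 231 231 229 227 229 228 228 228 228 218 187
  187 187 200 190 173 191 215 227 121  23]
 [ 23  22  22  21  18  22  20  18  35 103 183 228 229 225 221 219 197 166
  113  47  17  21  20  20  21  21  24  21]]
```

Emit:
{"name": "send_rows", "arguments": {
  "increments": [
    {"fingers": 0.5, "linear": [0, 0.3, -8], "turn": 0},
    {"fingers": 0.5, "linear": [0, 0.3, -7], "turn": 0},
    {"fingers": 0.4, "linear": [0, 0, 0], "turn": 0},
    {"fingers": 0.2, "linear": [0, 0, 0], "turn": 0},
    {"fingers": 0, "linear": [0, 0, 0], "turn": 0},
    {"fingers": 0, "linear": [0, 0, 0], "turn": 0},
    {"fingers": 0, "linear": [0, 0, 0], "turn": 0}
  ],
  "squeeze": 35
}}

```text
t: 13.58
eef_pos: [0.5975, 0.0893, 0.2782]
ee_rot: [[0.997, -0.082, -0.0], [-0.082, -0.997, 0.0], [-0.0, 0.0, -1.0]]
contact_force: [-1.0, 0.1, -1.1]
width: 0.0124
gripper_force: 34.2
```

Gripped (12.4 mm opening on the 14 mm knob). Now swing it along the arc.

Emit:
{"name": "send_rows", "arguments": {
  "increments": [
    {"fingers": 0, "linear": [-1.5, -5.6, -0.8], "turn": 0},
    {"fingers": 0, "linear": [-1.5, -5.7, -0.8], "turn": 0},
    {"fingers": 0, "linear": [-3.8, -11, -2], "turn": 0},
    {"fingers": 0, "linear": [-4.5, -10.7, -2.5], "turn": 0},
    {"fingers": 0, "linear": [-5.1, -10.2, -3], "turn": 0},
    {"fingers": 0, "linear": [-5.8, -9.7, -3.5], "turn": 0},
    {"fingers": 0, "linear": [-6.4, -9.2, -3.9], "turn": 0},
    {"fingers": 0, "linear": [-6.9, -8.6, -4.3], "turn": 0},
    {"fingers": 0, "linear": [0, 0, 0], "turn": 0}
  ]
}}

```text
t: 14.33
eef_pos: [0.5603, 0.0161, 0.2562]
ee_rot: [[0.997, -0.084, -0.003], [-0.084, -0.997, -0.002], [-0.003, 0.003, -1.0]]
contact_force: [0.8, -4.0, -1.2]
width: 0.0124
gripper_force: 35.3
```

Emit:
{"name": "send_rows", "arguments": {
  "increments": [
    {"fingers": 0, "linear": [-7.4, -7.9, -4.7], "turn": 0},
    {"fingers": 0, "linear": [-7.9, -7.2, -5.1], "turn": 0},
    {"fingers": 0, "linear": [-8.3, -6.4, -5.4], "turn": 0},
    {"fingers": 0, "linear": [-8.7, -5.6, -5.7], "turn": 0},
    {"fingers": 0, "linear": [-9, -4.8, -6], "turn": 0},
    {"fingers": 0, "linear": [-9.3, -3.9, -6.2], "turn": 0},
    {"fingers": 0, "linear": [-9.5, -3, -6.4], "turn": 0},
    {"fingers": 0, "linear": [-9.6, -2.1, -6.6], "turn": 0},
    {"fingers": 0, "linear": [0, 0, 0], "turn": 0}
  ]
}}

```text
t: 15.08
eef_pos: [0.4898, -0.0224, 0.2093]
ee_rot: [[0.997, -0.082, -0.006], [-0.082, -0.997, 0.0], [-0.006, 0.0, -1.0]]
contact_force: [-0.3, -0.2, -4.4]
width: 0.0124
gripper_force: 35.9
```

Emit:
{"name": "send_rows", "arguments": {
  "increments": [
    {"fingers": 0, "linear": [-6, -1, -4.2], "turn": 0},
    {"fingers": 0, "linear": [-6, -0.5, -4.2], "turn": 0},
    {"fingers": 0, "linear": [-6, -0.2, -4.2], "turn": 0},
    {"fingers": 0, "linear": [-5, 0.2, -3.5], "turn": 0},
    {"fingers": 0, "linear": [-3, 0.2, -2.1], "turn": 0},
    {"fingers": 0, "linear": [0, 0, 0], "turn": 0},
    {"fingers": 0, "linear": [0, 0, 0], "turn": 0}
  ]
}}

```text
t: 15.67
eef_pos: [0.4655, -0.0235, 0.1924]
ee_rot: [[0.997, -0.082, -0.003], [-0.082, -0.997, 0.0], [-0.003, 0.0, -1.0]]
contact_force: [-1.7, 2.0, -1.9]
width: 0.0122
gripper_force: 36.2
```

```bash
python3 - <<'E'
from h import *
s=manip.read_state(); p=np.array(s['eef_pos']); g=p-[0,0,.054]-C; print(p,s['contact_force'],s['width'],'grasp slot',g@X,g@Y,g@Z)
E
```

```text
[ 0.46548526 -0.02351872  0.19242935] [-1.70274421  2.019558   -1.93270079] 0.012190772711054412 grasp slot -1.5317338264829307e-05 -0.019143122391887597 0.08195140823798695
```

Emit:
{"name": "send_rows", "arguments": {
  "increments": [
    {"fingers": 0, "linear": [-1.6, 0, -1.1], "turn": 0},
    {"fingers": 0, "linear": [-1.6, 0, -1.1], "turn": 0},
    {"fingers": 0, "linear": [-1.6, 0, -1.1], "turn": 0},
    {"fingers": 0, "linear": [0, 0, 0], "turn": 0},
    {"fingers": 0, "linear": [0, 0, 0], "turn": 0}
  ]
}}

```text
t: 16.08
eef_pos: [0.4635, -0.0235, 0.1913]
ee_rot: [[0.997, -0.082, 0.006], [-0.082, -0.997, 0.0], [0.006, -0.001, -1.0]]
contact_force: [5.2, 5.7, 2.4]
width: 0.0122
gripper_force: 36.8
```

```bash
python3 - <<'E'
from h import *
s=manip.read_state(); p=np.array(s['eef_pos']); g=p-[0,0,.054]-C; print(p,s['contact_force'],s['width'],'grasp slot',g@X,g@Y,g@Z)
E
```

```text
[ 0.46348154 -0.02347608  0.19131835] [5.24098823 5.73891635 2.42813591] 0.012187523964029761 grasp slot -0.002291352286204985 -0.01926274501036625 0.08218882793793594
```

Emit:
{"name": "send_rows", "arguments": {
  "increments": [
    {"fingers": 0, "linear": [-1.6, 0, -1.1], "turn": 0},
    {"fingers": 0, "linear": [-0.8, 0, -0.6], "turn": 0},
    {"fingers": 0, "linear": [0, 0, 0], "turn": 0},
    {"fingers": 0, "linear": [0, 0, 0], "turn": 0}
  ]
}}

```text
t: 16.42
eef_pos: [0.463, -0.0235, 0.1912]
ee_rot: [[0.997, -0.083, 0.012], [-0.083, -0.997, 0.0], [0.012, -0.001, -1.0]]
contact_force: [9.7, 8.0, 6.0]
width: 0.0122
gripper_force: 37.1
```

Emit:
{"name": "send_rows", "arguments": {
  "increments": [
    {"fingers": 0.15, "linear": [0, 0, 0], "turn": 0},
    {"fingers": 0.3, "linear": [0, 0, 0], "turn": 0},
    {"fingers": 0.5, "linear": [0, 0, 0], "turn": 0},
    {"fingers": 0.5, "linear": [0, 0, 0], "turn": 0},
    {"fingers": 0.5, "linear": [0, 0, 8], "turn": 0},
    {"fingers": 0.5, "linear": [0, 0, 20], "turn": 0},
    {"fingers": 0.5, "linear": [0, 0, 30], "turn": 0},
    {"fingers": 0.5, "linear": [0, 0, 30], "turn": 0},
    {"fingers": 0.5, "linear": [0, 0, 0], "turn": 0},
    {"fingers": 0.5, "linear": [0, 0, 0], "turn": 0}
  ]
}}

```text
t: 17.25
eef_pos: [0.4601, -0.0241, 0.2783]
ee_rot: [[0.997, -0.082, 0.004], [-0.082, -0.997, -0.002], [0.004, 0.001, -1.0]]
contact_force: [0.4, 1.0, -0.2]
width: 0.0427
gripper_force: 0.0
```

```bash
python3 - <<'E'
from h import *
s=manip.read_state(); print(s['t'],s['eef_pos'],s['contact_force'])
w=cap('wrist','wA'); print('knob pred base/top',[proj(w,C+Y*-.0195+X*.001+Z*h,True).round(0) for h in(.054,.086)])
g=cv2.cvtColor(w['img'],cv2.COLOR_RGB2GRAY)
# bar edges: column profiles at several slot y along bar, in slot x at h=.054
for y in(.1,.05,.02,-.045,-.085,-.11):
    xs=np.arange(-.03,.031,.002); v=[]
    for x in xs:
        u=proj(w,C+X*x+Y*y+Z*.054,True).round().astype(int); v.append(int(g[u[1],u[0]]) if 0<=u[0]<640 and 0<=u[1]<480 else -1)
    print(y,v)
E
```

```text
17.25 [ 0.46007885 -0.02414377  0.27830875] [ 0.38276137  0.95517556 -0.21061151]
knob pred base/top [array([317., 208.]), array([317., 248.])]
0.1 [113, 109, 107, 101, 96, 95, 94, 93, 51, 39, 41, 70, 133, 178, 178, 177, 177, 181, 179, 143, 121, 102, 97, 99, 99, 96, 81, 81, 81, 84, 84]
0.05 [120, 121, 121, 121, 121, 121, 120, 122, 81, 38, 39, 74, 137, 180, 181, 179, 179, 181, 110, 93, 93, 70, 36, 49, 73, 75, 75, 46, 40, 40, 39]
0.02 [174, 176, 178, 174, 176, 176, 176, 174, 92, 76, 63, 187, 113, 89, 91, 93, 91, 90, 92, 94, 91, 92, 96, 93, 97, 102, 98, 97, 98, 100, 99]
-0.045 [167, 170, 173, 176, 176, 176, 178, 180, 113, 84, 67, 174, 179, 176, 177, 183, 185, 183, 100, 92, 94, 103, 81, 82, 82, 82, 81, 82, 82, 81, 82]
-0.085 [136, 135, 137, 136, 134, 131, 133, 142, 101, 86, 77, 167, 176, 177, 182, 185, 187, 186, 183, 160, 129, 110, 95, 95, 96, 94, 94, 93, 94, 95, 98]
-0.11 [218, 218, 215, 216, 218, 219, 219, 222, 121, 84, 81, 106, 164, 179, 180, 185, 186, 187, 184, 148, 128, 86, 35, 35, 33, 42, 47, 53, 52, 51, 51]
```

The bar's edges sit at the same slot x from one end to the other, so it is closed within 0.01 rad. The gripper is clear, so I'm handing in.

```bash
python3 -c "
from cell import manip
print(manip.close_job())"
```

```text
the job is handed in; nothing more can be done
None
```

The middle block is home in its two-dimple bay and let go, the retainer bar is swung closed against its stop, and the job was handed in at about 17 s; I did not re-check the blocks by camera after closing the bar, and no verdict came back.

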